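Reverse a bracket in the welding jig with a seized clamp screw

TASK

The clamp screw on the welding jig has seized: break its T-handle loose with a short firm anticlockwise twist and back it off about half a turn, with the bracket left where it is. Then draw the bracket out from under the pad, turn it end for end and slide its capped end under the pad, tube lying flat on the jig, fully home against the end stop and close along the side fence. Leave the clamp slack and the bench tools where they are.

Things in the scene. Friction and masses are not known exactly. Their poses are not given: they have to be found in the camera images.
- screw (a joint): turn of the clamp screw, rad: 0 tight (the start), growing anticlockwise seen from above, up to 12. Seized: the first 0.4 rad takes 0.5 N m at first, fading; then it turns freely (0.06 N m) and stays where left. It rises 8 mm a turn. Its pad (30 mm across, chamfered rim) presses the bracket with 25 N when tight, and is about 3 mm clear of it after half a turn
- handle_grip (a point): centre of the black T-handle on the clamp screw, about 157 mm above the bench: a level bar 94 mm long, 26 mm high (13 mm either side of this point), 18 mm thick over its middle 40 mm (round ends 26 mm across). x runs along the bar, z up the screw axis. The grey clamp arm lies 26 mm below the bar's underside; nothing stands above the bar
- jig_home (a point): fixed point of the jig: where the bracket's tube has its centre when home, 32 mm above the bench, 20 mm above the jig plate. x runs along the tube's place from the jig's open side (near the robot) to the clamp post, y to the side fence, z up. The screw axis is at x = 75 mm, y = 0. The plate is 12 mm thick, 110 mm wide, from x = -55 to 210 mm
- end_stop (a point): top middle of the end stop's face that the tube's end comes against, 95.5 mm along x from jig_home; a block 40 mm wide that rises 28 mm above the jig plate. Same axes as jig_home
- side_fence (a point): top middle of the side fence's face that the tube's side lies along, 20.5 mm along y from the tube's centre line; a bar 80 mm long (40 mm along x either way) that rises 28 mm above the jig plate. Same axes as jig_home
- clamp_post (a point): top of the steel clamp post, 28 mm across, 120 mm above the bench, 100 mm beyond the screw axis along x. The clamp arm, 24 to 46 mm wide, runs from it to the screw, 76 to 118 mm above the bench
- bracket_center (a point): centre of the tube of the aluminium bracket (0.3 kg), half-way up: square tube 40 x 40 mm, 190 mm long, a plate 90 x 90 x 6 mm flat on top of its middle, so only the last 50 mm of each end can be gripped, across 40 mm. x runs along the tube from the capped to the open end, z up. At the start it is home in the jig, open end under the pad, capped end towards the robot
- capped_end (a point): centre of the bracket's end face that is closed by a welded cap, 95 mm from the tube's centre; the other end is open
- bracket: the bracket itself; origin under the middle of its tube, 20 mm below bracket_center, same axes
- chip_hammer: wood-handled hammer 200 mm long lying on the bench; leave alone
- wire_brush: wood-handled brush 200 mm long lying on the bench; leave alone
- spray_can: grey spray can 60 mm across, 170 mm tall, standing on the bench; origin under its foot; leave alone
- weld_square: dark triangular welding magnet about 100 mm, 20 mm thick, lying on the bench; leave alone

How it is judged:
By the outcome, as a careful person would: the job done as asked, in the order asked, and still so for the second after the job is handed in, with the robot touching nothing.
It also fails if it takes over 72 s, if anything falls off the work surface, if the arm or the gripper's body presses on something with over 40 N, if the wrist force passes 120 N, or if a joint passes its speed limit or range.

ROBOT

A 7-joint arm with a two-finger parallel gripper is mounted at the origin on the work surface. World frame = base frame: x ahead of the robot, y to its left, z up, the work surface at z = 0. Lengths are in m, angles in rad, forces in N, time in s.
With the tool pointing down it reaches from about 0.425 to 0.925 m from the base axis. Payload 6.8 kg.
Tool frame: the origin (TCP) lies on the centre line of the jaws, within the pads' length; the fingertips stand 14 mm ahead of it and the grasp point (between the pads) lies 5 mm behind it (bot.finger_overhang is the distance from the TCP to the fingertips, in m); z points along the fingers, y is the line along which they close (so a half turn about z gives the same grasp; the last joint's range is limited). The gripper opens to 85 mm and grips with 20 to 120 N. Pads are 22 mm wide; open, the fingers measure 114 mm over their backs; the gripper's body (76 mm by 85 mm) begins 54 mm behind the grasp point. The pads swing forward as they close: fully open they stand 13 mm farther back than shut.
Start: joints at [-1.421, 0.477, 0.022, 1.555, -0.011, 1.109, -0.083], TCP at [0.172, 0.653, 0.245] pointing down, gripper open.
Joint ranges: [-2.96, 2.96], [-0.34, 2.1], [-1.41, 1.46], [0.24, 2.44], [-1.37, 4.51], [0.17, 1.92], [-2.96, 2.96]. Speed limits (rad/s): [2.39, 2.39, 3.14, 3.14, 3.14, 3.14, 3.14].

INTERFACE

Orientations are given as a unit quaternion [w, x, y, z].
In Python, from station import bot gives the robot as it stands.
- The arm moves only by the shell command python3 -m inch 'ROWS' [OPENING] [FORCE]. ROWS is JSON, a list of rows, each a list of 4 numbers: the shift along the tool's x, y, z in m, then the turn about the tool's z in degrees. A call has 1 to 12 rows; each row shifts and turns the commanded pose from where the row before left it, along the tool's axes as they then stand; what a row does not reach is not made up. A row lasts 1/10 s, in which the tool goes at most 50 mm and 8.59 degrees, less where a joint would pass 70% of its speed; a pose out of reach is approached as far as the arm can. A call is refused whole if a number of a shift passes 0.05 or a number of a turn 8.59, either way. A call with a gripper value outside its range is refused whole. OPENING is the finger opening in m, from 0 to 0.0854, set as the call begins (- or left out, the last holds). The fingers move at their own pace and stop on an object; FORCE is the grip in N (left out, the last holds). Time passes only in rows, so rows that do not move let the fingers close. It gives the time, the measured TCP pose, the force, the opening and the grip force at its end, in the units of the state.
- bot.get_obs(): the state, without advancing time (a new reading comes with each control period).
- bot.read_camera(name): name is "scene" or "side" or "wrist"; returns a dict with "color" (420x560x3 uint8, red, green, blue), "mtx" (3x3 intrinsics, pixels), "dist_coeffs" ([k1, k2, p1, p2, k3] as OpenCV has them; the pictures are not rectified), "world_from_camera" (4x4, takes a point from camera to world coordinates); the wrist camera has in their place "hand_eye" (4x4, takes a point from camera to tool coordinates, whose origin is the TCP and whose axes are the flange's). Camera axes: x right, y up, looking along -z (the intrinsics and any distortion apply to the point x, -y, -z); pixel columns grow to the right and rows downward; lengths in m; the calibration is good to about 2 mm. A picture is of the moment at which its call begins: read the wrist's pose just before it. There is no depth.
- bot.hand_in(): hands the job in; it is judged then, once.
The state is a dict: "t": time; "q": joint angles; "joint_vel": joint speeds; "joint_torque": joint torques, N m; "eef_pos": TCP position; "tool_rot": TCP orientation; "contact_force": force on the tool from outside, world axes, zero at the start; "torque": the same for the moment, N m; "gripper_width": opening from 0.0 (shut) to 1.0 (fully open); "grasp_force": force on a finger pad.
Only numpy, scipy, OpenCV 4.12 (cv2) and the standard library are available. Lean on these libraries where they do the work, as an engineer would, in place of code of your own. Each camera call takes 0.05 s, during which the arm holds its last target. There are 200 camera calls.

## Working session

There is one attempt and no reset: what is moved stays moved. The work goes in short steps, Python scripts to look and compute and a shell command to move; the robot and the scene stay as the last step left them, time stands still between calls to the robot, and variables do not carry over. Pictures are saved under pics/ and viewed, at most 10 in all, crops included, and the job is handed in when it is done.

```bash
ls; mkdir -p pics
python3 - <<'E'
from station import bot
import cv2,numpy as np
o=bot.get_obs();print({k:np.round(v,3) for k,v in o.items()})
for n in("scene","side"):
    c=bot.read_camera(n);cv2.imwrite(f"pics/{n}0.png",c["color"][:,:,::-1])
    print(n,c["mtx"].tolist(),c["dist_coeffs"],np.round(c["world_from_camera"],3).tolist())
E
```

```text
pics
{'t': np.float64(0.0), 'q': array([-1.421,  0.478,  0.022,  1.556, -0.012,  1.109, -0.083]), 'joint_vel': array([ 0.001,  0.   , -0.   ,  0.001,  0.   , -0.001,  0.001]), 'joint_torque': array([-0.0000e+00, -5.9646e+01,  1.6080e+00, -2.8120e+01,  1.2000e-02,
        9.0000e-03,  0.0000e+00]), 'eef_pos': array([0.172, 0.652, 0.244]), 'tool_rot': array([-0.   ,  0.129,  0.992, -0.001]), 'contact_force': array([-0.599, -0.713,  0.658]), 'torque': array([ 0.014,  0.037, -0.006]), 'grasp_force': np.float64(0.0), 'gripper_width': np.float64(0.999)}
scene [[423.28544220081034, 0.0, 277.136138615871], [0.0, 423.28544220081034, 206.05910915261552], [0.0, 0.0, 1.0]] [-0.00445862  0.          0.          0.          0.        ] [[0.52, -0.532, 0.668, 1.308], [0.854, 0.344, -0.391, -0.459], [-0.021, 0.774, 0.633, 0.817], [0.0, 0.0, 0.0, 1.0]]
side [[387.03017101949945, 0.0, 284.98009573079037], [0.0, 387.03017101949945, 213.48501701122137], [0.0, 0.0, 1.0]] [-0.06962715  0.          0.          0.          0.        ] [[0.856, 0.303, -0.419, 0.078], [-0.517, 0.51, -0.687, -0.84], [0.005, 0.805, 0.593, 0.825], [0.0, 0.0, 0.0, 1.0]]
```

View pics/scene0.png

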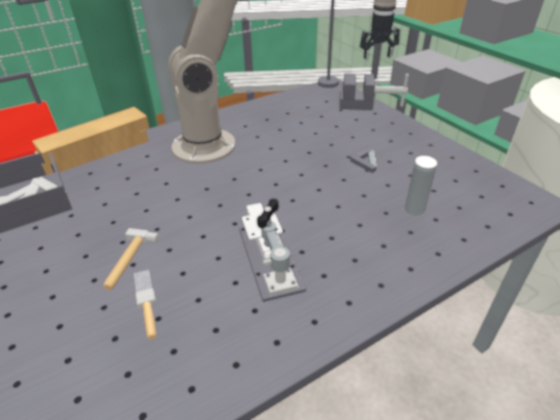

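View pics/side0.png

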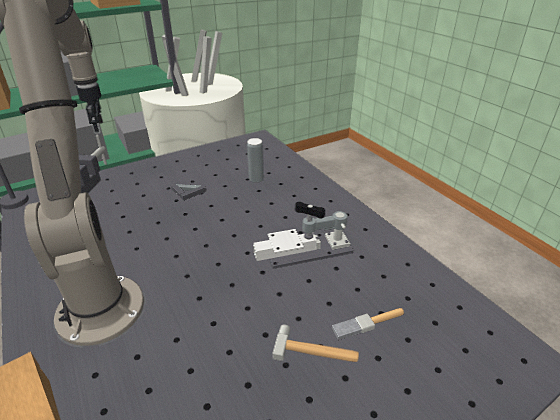

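The scene view shows the jig at about (270,245), with the handle from (262,222) to (273,203) and the post top near (280,254). In the side view the handle runs (298,208)–(323,212) and the post top is near (341,216). The tools lie well to the sides.

```bash
cat > h.py <<'E'
from station import bot
import cv2,numpy as np
from scipy.spatial.transform import Rotation as R
def T_tool(o):
    q=o["tool_rot"];T=np.eye(4);T[:3,:3]=R.from_quat([q[1],q[2],q[3],q[0]]).as_matrix();T[:3,3]=o["eef_pos"];return T
def shot(n,save=None):
    o=bot.get_obs();c=bot.read_camera(n)
    c["W"]=T_tool(o)@c["hand_eye"] if n=="wrist" else c["world_from_camera"]
    if save: cv2.imwrite(save,c["color"][:,:,::-1])
    return c
def rays(c,px):
    u=cv2.undistortPoints(np.array(px,float).reshape(-1,1,2),c["mtx"],c["dist_coeffs"])[:,0]
    d=np.c_[u[:,0],-u[:,1],-np.ones(len(u))]@c["W"][:3,:3].T
    return c["W"][:3,3],d/np.linalg.norm(d,axis=1)[:,None]
def plane(c,px,z):
    p,d=rays(c,px);return p+d*((z-p[2])/d[:,2])[:,None]
def tri(c1,p1,c2,p2):
    a,d=rays(c1,[p1]);b,e=rays(c2,[p2]);d,e=d[0],e[0]
    s=np.linalg.lstsq(np.c_[d,-e],b-a,rcond=None)[0]
    return (a+s[0]*d+b+s[1]*e)/2,np.linalg.norm(a+s[0]*d-b-s[1]*e)
def proj(c,P):
    Q=(np.c_[np.atleast_2d(P),np.ones(len(np.atleast_2d(P)))]@np.linalg.inv(c["W"]).T)[:,:3]*[1,-1,-1]
    return cv2.projectPoints(Q,np.zeros(3),np.zeros(3),c["mtx"],c["dist_coeffs"])[0][:,0]
E
python3 - <<'E'
from h import *
cs={}
for n,(x,y,w,h) in {"scene":(250,192,36,40),"side":(288,198,44,24)}.items():
    c=shot(n);cs[n]=c;m=np.zeros((420,560),np.uint8)
    m[y:y+h,x:x+w]=(c["color"][y:y+h,x:x+w].max(2)<45)*255
    k,l,s,ce=cv2.connectedComponentsWithStats(m);i=1+s[1:,4].argmax()
    pts=np.argwhere(l==i)[:,::-1].astype(np.float32)
    r=cv2.minAreaRect(pts);print(n,s[i],ce[i],r);
    c["r"]=r[0]
    b=cv2.boxPoints(r);e=[np.linalg.norm(b[1]-b[0]),np.linalg.norm(b[2]-b[1])]
    ends=[(b[0]+b[3])/2,(b[1]+b[2])/2] if e[0]>e[1] else [(b[0]+b[1])/2,(b[2]+b[3])/2]
    c["ends"]=ends
    P=plane(c,ends,.157);print(P,np.linalg.norm(P[0]-P[1]))
print(tri(cs["scene"],cs["scene"]["r"],cs["side"],cs["side"]["r"]))
for a,b in(((280,254),(341,216)),):print("post",tri(cs["scene"],a,cs["side"],b))
# zooms
for n,(x,y,w,h) in {"scene":(225,185,100,120),"side":(240,190,130,85)}.items():
    f=600/h if n=="scene" else 5
    cv2.imwrite(f"pics/z_{n}.png",cv2.resize(cs[n]["color"][y:y+h,x:x+w,::-1],None,fx=5,fy=5,interpolation=cv2.INTER_CUBIC))
E
python3 -c "
import cv2,numpy as np
a=cv2.imread('pics/z_scene.png');b=cv2.imread('pics/z_side.png')
b=cv2.resize(b,(300,196));c=np.zeros((600,800,3),np.uint8);c[:,:500]=a;c[:196,500:]=b;cv2.imwrite('pics/zz.png',c)"
```

```text
scene [259 204  18  23  76] [267.03947368 216.69736842] ((268.7827453613281, 215.26507568359375), (6.429046630859375, 26.308935165405273), 43.15238952636719)
[[ 0.64885086 -0.12115753  0.157     ]
 [ 0.61112079 -0.04877725  0.157     ]] 0.08162391344452459
side [295 202  30  16 274] [309.81386861 209.73357664] ((309.85296630859375, 209.5882568359375), (30.074417114257812, 10.429031372070312), 14.03624439239502)
[[ 0.59556627 -0.04884588  0.157     ]
 [ 0.649133   -0.12342922  0.157     ]] 0.09182630793397675
(array([ 0.62577907, -0.08294903,  0.15295691]), np.float64(0.001254175195082067))
post (array([ 0.72131536, -0.11265267,  0.11493696]), np.float64(0.004968768915088914))
```

View pics/zz.png

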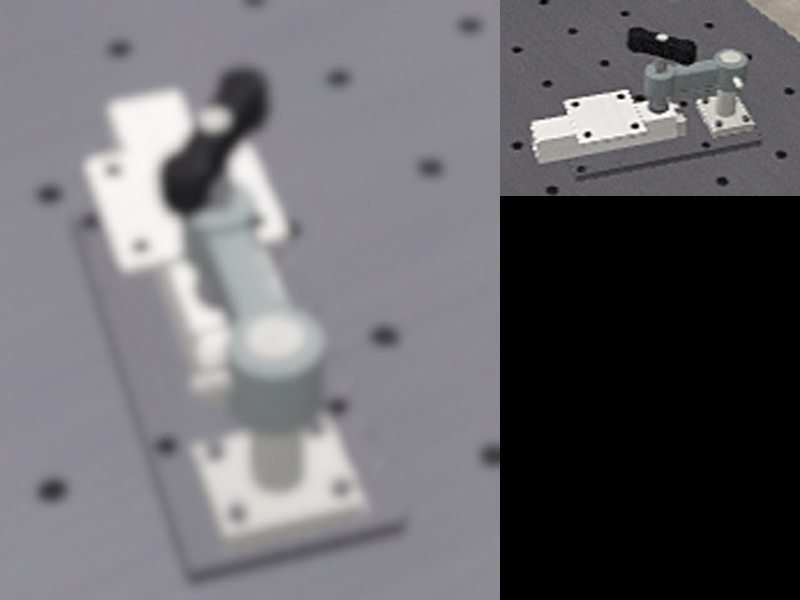

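Run:
```python
from h import *
a=shot("scene");b=shot("side")
for nm,p,q,z in(("cap",(268,209),(310.2,206),.17),("post",(280,252.6),(339.7,215.2),.12)):
    print(nm,tri(a,p,b,q),plane(a,[p],z),plane(b,[q],z))
print("can foot",plane(a,[(417,210)],0),"sq",plane(a,[(368,160)],.02))
o=bot.get_obs();T=T_tool(o)
d=np.array([.53,-.06,.40])-T[:3,3];print(T[:3,:3].T@d, T.round(3))
```

```text
cap (array([ 0.62377613, -0.08443412,  0.16965697]), np.float64(0.0027327426908491746)) [[ 0.62289719 -0.08312428  0.17      ]] [[ 0.62304745 -0.08684469  0.17      ]]
post (array([ 0.71847873, -0.11034731,  0.1167948 ]), np.float64(0.0033152813969832815)) [[ 0.7199752  -0.11017789  0.12      ]] [[ 0.71509363 -0.11592147  0.12      ]]
can foot [[0.68817711 0.38722301 0.        ]] sq [[0.42345069 0.42244965 0.02      ]]
[-0.52778259 -0.59780594 -0.15464041] [[-0.967  0.255 -0.     0.172]
 [ 0.255  0.967 -0.001  0.653]
 [-0.    -0.001 -1.     0.245]
 [ 0.     0.     0.     1.   ]]
```

```bash
python3 -m inch '[[0,0,-0.03,0],[-0.0275,-0.031,-0.0065,0],[-0.0275,-0.031,-0.0065,0],[-0.0275,-0.031,-0.0065,0],[-0.0275,-0.031,-0.0065,0],[-0.0275,-0.031,-0.0065,0],[-0.0275,-0.031,-0.0065,0],[-0.0275,-0.031,-0.0065,0],[-0.0275,-0.031,-0.0065,0],[-0.0275,-0.031,-0.0065,0],[-0.0275,-0.031,-0.0065,0]]'
python3 -m inch '[[-0.0275,-0.031,-0.0065,0],[-0.0275,-0.031,-0.0065,0],[-0.0275,-0.031,-0.0065,0],[-0.0275,-0.031,-0.0065,0],[-0.0275,-0.031,-0.0065,0],[-0.0275,-0.031,-0.0065,0],[-0.0275,-0.031,-0.0065,0],[-0.0275,-0.031,-0.0065,0],[-0.0275,-0.031,-0.0065,0],[0,0,0,0],[0,0,0,0]]'
python3 - <<'E'
from h import *
c=shot("wrist","pics/w1.png");print(c["mtx"],c["dist_coeffs"],c["hand_eye"].round(3),c["W"].round(3),bot.get_obs()["q"].round(2))
print(proj(c,[[.623,-.085,.157],[.718,-.112,.12],[.551,-.0646,.052],[.46,-.039,.032]]))
E
```

```text
t: 1.4
eef_pos: [0.3595, 0.2811, 0.3407]
tool_rot: [0.0, 0.129, 0.992, 0.0]
contact_force: [0.8, 0.6, -0.5]
gripper_width: 0.999
grasp_force: 0.0
t: 2.5
eef_pos: [0.5271, -0.0508, 0.3987]
tool_rot: [-0.0, 0.13, 0.992, -0.0]
contact_force: [0.6, 0.6, 0.7]
gripper_width: 1.001
grasp_force: 0.0
[[357.68023912   0.         280.96516292]
 [  0.         357.68023912 215.83940587]
 [  0.           0.           1.        ]] [-0.04140467  0.          0.          0.          0.        ] [[-0.001  0.963  0.269  0.069]
 [ 1.     0.001 -0.001  0.001]
 [-0.001  0.269 -0.963 -0.128]
 [ 0.     0.     0.     1.   ]] [[ 0.258 -0.931 -0.26   0.461]
 [ 0.966  0.249  0.068 -0.033]
 [ 0.001 -0.268  0.963  0.527]
 [ 0.     0.     0.     1.   ]] [-0.59  0.12  0.64  1.72 -0.07  1.32  1.38]
[[272.80192524 273.25441482]
 [272.69450645 330.77928263]
 [274.90017399 189.42934065]
 [275.74383874 117.08265524]]
```

View pics/w1.png

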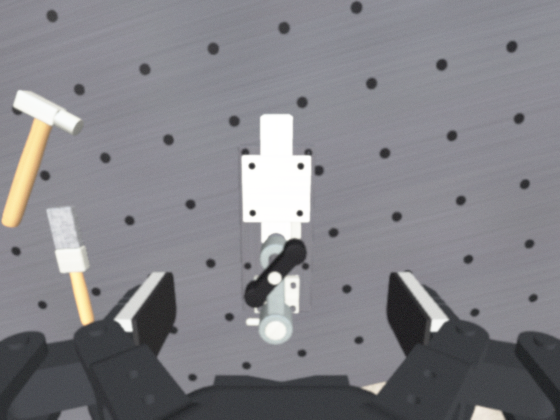

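The wrist view shows the handle bar from (256,294) to (296,250), the post top at (276,329), the bracket plate over (242–311, 155–222), and the capped end at y≈115 towards the robot. That fits the estimates to a few mm; now refining.

```bash
cat > meas.py <<'E'
from h import *
def handle(c,box):
    x,y,w,h=box;m=np.zeros((420,560),np.uint8);m[y:y+h,x:x+w]=(c["color"][y:y+h,x:x+w].max(2)<48)*255
    m=cv2.morphologyEx(m,cv2.MORPH_CLOSE,np.ones((9,9)))
    k,l,s,ce=cv2.connectedComponentsWithStats(m);i=1+s[1:,4].argmax()
    r=cv2.minAreaRect(np.argwhere(l==i)[:,::-1].astype(np.float32));b=cv2.boxPoints(r)
    if np.linalg.norm(b[1]-b[0])>np.linalg.norm(b[2]-b[1]): b=np.roll(b,1,0)
    P=plane(c,[(b[0]+b[1])/2,(b[2]+b[3])/2],.160);d=P[1]-P[0]
    return P.mean(0),np.degrees(np.arctan2(d[1],d[0]))%180,np.linalg.norm(d),s[i],r
E
python3 - <<'E'
from meas import *
c=shot("wrist");print(handle(c,(240,235,70,75)))
g=c["color"].min(2);m=np.zeros((420,560),np.uint8);m[105:226,230:320]=(g[105:226,230:320]>190)*255
# tube capped part & plate
for y0,y1,z in((118,150,.052),(162,216,.058)):
    rows=[];
    for y in range(y0,y1,2):
        xs=np.flatnonzero(m[y]);rows.append((xs.min()-.5,y,xs.max()+.5))
    rows=np.array(rows);L=plane(c,rows[:,:2],z);Rr=plane(c,rows[:,[2,1]],z)
    for Q in(L,Rr):
        f=cv2.fitLine(Q[:,:2].astype(np.float32),cv2.DIST_HUBER,0,.01,.01).ravel();print("edge",np.degrees(np.arctan2(f[1],f[0])),Q.mean(0).round(4))
    M=(L+Rr)/2;f=np.polyfit(M[:,0],M[:,1],1);print("mid",f,np.degrees(np.arctan(f[0])),"width",np.linalg.norm(L-Rr,axis=1).mean())
ys=np.flatnonzero(m[:,276]);print("top row",ys.min(),plane(c,[(276,ys.min()-.5)],.052))
print("post",plane(c,[(276,329.5)],.12))
E
```

```text
(array([ 0.622027  , -0.08332505,  0.16      ]), np.float64(125.16820434459775), np.float64(0.09334801484827045), array([ 245,  241,   58,   66, 1102], dtype=int32), ((273.2464294433594, 273.177001953125), (21.79092025756836, 79.44642639160156), 42.20729446411133))
edge -15.71698 [ 0.4732 -0.0642  0.052 ]
edge -14.402493 [ 0.4842 -0.0229  0.052 ]
mid [-0.26907073  0.08526584] -15.059937788510783 width 0.042804109500015904
edge -16.51656 [ 0.5361 -0.1064  0.058 ]
edge -15.07096 [ 0.5595 -0.0181  0.058 ]
mid [-0.27278937  0.08715204] -15.258430440469152 width 0.09138249230741659
top row 115 [[ 0.45656851 -0.03625711  0.052     ]]
post [[ 0.71681265 -0.10533559  0.12      ]]
```

```bash
python3 -m inch '[[-0.025,-0.0017,0.03,0],[-0.025,-0.0017,0.03,0],[-0.025,-0.0017,0.03,0],[-0.025,-0.0017,0.03,0],[0,0,0,8.5],[0,0,0,8.5],[0,0,0,8.5],[0,0,0,8.5],[0,0,0,8.5],[0,0,0,8.5],[0,0,0,8.5],[0,0,0,8.5]]'
python3 -m inch '[[0,0,0,8.5],[0,0,0,8.5],[0,0,0,8.5],[0,0,0,8.5],[0,0,0,8.5],[0,0,0,8.5],[0,0,0,8.5],[0,0,0,8.5],[0,0,0,8.5],[0,0,0,8.5],[0,0,0,8.5],[0,0,0,8.5]]'
python3 -m inch '[[0,0,0,8.5],[0,0,0,8.5],[0,0,0,8.5],[0,0,0,8.5],[0,0,0,8.5],[0,0,0,7.4],[0,0,0,0],[0,0,0,0]]'
python3 - <<'E'
from meas import *
o=bot.get_obs();c=shot("wrist","pics/w2.png");T=T_tool(o)
print(o["q"].round(2),T.round(4))
print(proj(c,[[.622,-.0833,.16]]))
try: print(handle(c,(150,150,260,240)))
except Exception as e: print(e)
E
```

```text
t: 3.8
eef_pos: [0.6218, -0.0798, 0.2784]
tool_rot: [-0.001, 0.662, 0.749, 0.0]
contact_force: [-0.8, -0.1, 0.1]
gripper_width: 1.002
grasp_force: 0.0
t: 5.0
eef_pos: [0.622, -0.0798, 0.2779]
tool_rot: [-0.001, 0.999, -0.043, -0.001]
contact_force: [0.2, 1.3, 0.2]
gripper_width: 0.998
grasp_force: 0.0
t: 5.8
eef_pos: [0.622, -0.0808, 0.2783]
tool_rot: [-0.0, 0.889, -0.457, -0.001]
contact_force: [-0.2, 0.0, -0.3]
gripper_width: 1.001
grasp_force: 0.0
[-0.79  0.82  1.43  1.69 -0.83  1.39 -1.75] [[ 5.824e-01 -8.129e-01 -9.000e-04  6.220e-01]
 [-8.129e-01 -5.824e-01  1.300e-03 -8.080e-02]
 [-1.500e-03 -1.000e-04 -1.000e+00  2.783e-01]
 [ 0.000e+00  0.000e+00  0.000e+00  1.000e+00]]
[[283.47874416 210.41326638]]
(array([0.63939134, 0.05520317, 0.16      ]), np.float64(118.61746766683328), np.float64(0.10835423508446564), array([ 150,  273,   33,  117, 2150], dtype=int32), ((164.8042449951172, 331.14874267578125), (31.623085021972656, 116.48693084716797), 1.6060030460357666))
```

View pics/w2.png

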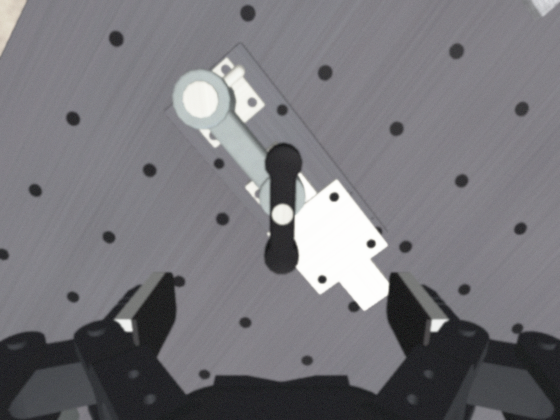

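The bar lies lengthwise between the jaws, from (284,160) to (281,255), nearly on the jaw centre line (x≈281–283).

Run:
```python
from meas import *
c=shot("wrist");P,a,l,s,r=handle(c,(250,130,65,150));print(P,a,l,s)
T=T_tool(bot.get_obs());print("shift tool",T[:3,:3].T@(np.r_[P[:2],.152]-T[:3,3]),"tool x",np.degrees(np.arctan2(T[1,0],T[0,0])))
```

```text
[ 0.63645643 -0.10362146  0.16      ] 132.864416258049 0.0440730125647322 [ 266  144   33   63 1206]
shift tool [0.0266047  0.00121725 0.12651738] tool x -54.47509469128994
```

```bash
python3 -m inch '[[0.002,0.001,0.02,0.8],[0,0,0.025,0],[0,0,0.025,0],[0,0,0.025,0],[0,0,0.02,0],[0,0,0.0115,0],[0,0,0,0],[0,0,0,0]]' && python3 -m inch '[[0,0,0,0],[0,0,0,0],[0,0,0,0],[0,0,0,0],[0,0,0,0],[0,0,0,0],[0,0,0,0],[0,0,0,0],[0,0,0,0],[0,0,0,0]]' 0 110
python3 -c "
from h import *
o=bot.get_obs();print(o['q'].round(2),o['torque'].round(2),o['contact_force'])"
```

```text
t: 6.7
eef_pos: [0.6227, -0.0847, 0.1529]
tool_rot: [0.0, 0.885, -0.465, 0.0]
contact_force: [0.1, -0.3, 1.0]
gripper_width: 0.998
grasp_force: 0.0
t: 7.7
eef_pos: [0.6232, -0.0839, 0.1529]
tool_rot: [-0.001, 0.885, -0.465, 0.001]
contact_force: [2.3, 2.9, 5.5]
gripper_width: 0.194
grasp_force: 107.7
[-0.74  0.93  1.29  1.81 -0.97  1.2  -1.68] [ 0.54 -0.24  0.08] [2.34844153 2.89365199 5.53586312]
```

```bash
python3 -m inch '[[0,0,-0.0002,-8.5],[0,0,-0.0002,-8.5],[0,0,-0.0002,-8.5],[0,0,-0.0002,-8.5],[0,0,0,0],[0,0,0,0]]'
python3 -c "
from h import *
o=bot.get_obs();T=T_tool(o);print(o['q'].round(2),o['torque'].round(2),o['contact_force'],np.degrees(np.arctan2(T[1,0],T[0,0])))"
```

```text
t: 8.3
eef_pos: [0.623, -0.0839, 0.1536]
tool_rot: [-0.001, 0.982, -0.187, 0.0]
contact_force: [0.0, 6.5, 8.0]
gripper_width: 0.195
grasp_force: 110.3
[-0.7   0.84  1.17  1.8  -0.86  1.12 -1.17] [1.   0.08 0.14] [0.03682625 6.45368984 7.95205518] -21.60844117113482
```

```bash
python3 -m inch '[[0,0,-0.0002,-8.5],[0,0,-0.0002,-8.5],[0,0,-0.0002,-8.5],[0,0,-0.0002,-8.5],[0,0,-0.0002,-8.5],[0,0,-0.0002,-8.5],[0,0,-0.0002,-8.5],[0,0,-0.0002,-8.5],[0,0,-0.0002,-8.5],[0,0,-0.0002,-8.5],[0,0,-0.0002,-8.5],[0,0,0,0]]'
python3 -m inch '[[0,0,-0.0002,-8.5],[0,0,-0.0002,-8.5],[0,0,-0.0002,-8.5],[0,0,-0.0002,-8.5],[0,0,-0.0002,-8.5],[0,0,-0.0002,-8.5],[0,0,0,-4],[0,0,0,0],[0,0,0,0]]'
python3 -c "
from h import *
o=bot.get_obs();T=T_tool(o);print(o['q'].round(2),o['torque'].round(2),o['contact_force'],np.degrees(np.arctan2(T[1,0],T[0,0])))"
```

```text
t: 9.5
eef_pos: [0.6233, -0.0844, 0.1556]
tool_rot: [0.0, 0.809, 0.588, 0.001]
contact_force: [3.4, 2.7, 3.7]
gripper_width: 0.194
grasp_force: 109.6
t: 10.4
eef_pos: [0.6236, -0.0843, 0.1568]
tool_rot: [0.001, 0.448, 0.894, 0.0]
contact_force: [4.7, 2.4, 5.2]
gripper_width: 0.199
grasp_force: 110.0
[-0.36  0.54  0.54  1.78 -0.35  0.91  0.98] [ 0.52 -0.9   0.03] [4.65666843 2.40351769 5.23247148] 126.71379137039402
```

```bash
python3 -m inch '[[0,0,0,0],[0,0,0,0],[0,0,0,0],[0,0,0,0],[0,0,-0.02,0],[0,0,-0.03,0],[0,0,-0.03,0]]' 0.085
python3 -m inch '[[0,0,0,-7.62],[0,0,0,-7.62],[0,0,0,-7.62],[0,0,0,-7.62],[0,0,0,-7.62],[0.03,0,0,0],[0.03,0,0,0],[0.03,0,0,0],[0.03,0,0,0],[0.031,0,0,0],[0,0,0,0],[0,0,0,0]]'
python3 - <<'E'
from h import *
o=bot.get_obs();T=T_tool(o);print(o['q'].round(2),np.degrees(np.arctan2(T[1,0],T[0,0])))
c=shot("wrist","pics/w3.png")
H=np.array([.5511,-.0640]);u=np.array([.965,-.262])
for x in(-.095,-.076):print(x,proj(c,[[*(H+x*u),.052]]))
E
```

```text
t: 11.1
eef_pos: [0.6217, -0.0845, 0.2368]
tool_rot: [-0.001, 0.447, 0.895, -0.001]
contact_force: [0.8, 0.2, 0.3]
gripper_width: 0.999
grasp_force: 0.0
t: 12.3
eef_pos: [0.4763, -0.0456, 0.2367]
tool_rot: [0.0, 0.13, 0.992, 0.0]
contact_force: [-0.1, -0.2, 0.3]
gripper_width: 1.001
grasp_force: 0.0
[-0.42  0.16  0.44  2.04 -0.08  0.95  1.37] 165.1118099667779
-0.095 [[281.97145166 175.772366  ]]
-0.076 [[281.8650623  196.84027954]]
```

View pics/w3.png

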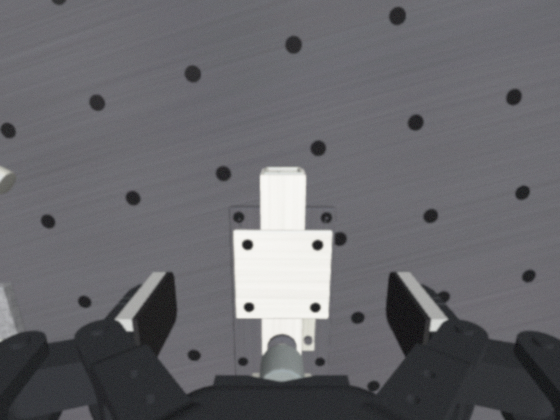

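The tube sits at columns 261–305 (centre 283) with its end at row ≈175, as predicted; the bracket has not moved. Descending to grip it.

```bash
python3 -m inch '[[0,0.0012,0.035,0],[0,0,0.035,0],[0,0,0.035,0],[0,0,0.035,0],[0,0,0.03,0],[0,0,0.025,0],[0,0,0.0145,0],[0,0,0,0],[0,0,0,0]]' && python3 -m inch '[[0,0,0,0],[0,0,0,0],[0,0,0,0],[0,0,0,0],[0,0,0,0],[0,0,0,0],[0,0,0,0],[0,0,0,0]]' 0 60
python3 -c "
from h import *
o=bot.get_obs();print(o['q'].round(2),o['torque'].round(2),o['contact_force'])"
```

```text
t: 13.25
eef_pos: [0.4776, -0.0449, 0.0269]
tool_rot: [-0.0, 0.13, 0.992, -0.0]
contact_force: [0.3, -0.1, -0.6]
gripper_width: 0.993
grasp_force: 0.0
t: 14.05
eef_pos: [0.4774, -0.0443, 0.0278]
tool_rot: [0.001, 0.129, 0.992, 0.0]
contact_force: [-2.4, 0.5, 5.7]
gripper_width: 0.465
grasp_force: 59.6
[-0.27  0.52  0.29  2.18 -0.32  0.47  1.58] [ 0.04  0.23 -0.03] [-2.38410532  0.46564065  5.71626853]
```

```bash
python3 -m inch '[[0.006,0,0,0],[0.01,0,0,0],[0.01,0,0,0],[0.01,0,0,0],[0.009,0,0,0],[0,0,0,0],[0,0,0,0]]' - 100
python3 -c "
from h import *
o=bot.get_obs();print(o['q'].round(2),o['torque'].round(2),o['contact_force'])"
```

```text
t: 14.75
eef_pos: [0.4321, -0.0324, 0.0274]
tool_rot: [-0.0, 0.129, 0.992, 0.0]
contact_force: [-0.3, 0.2, 13.3]
gripper_width: 0.461
grasp_force: 101.6
[-0.31  0.48  0.29  2.29 -0.33  0.42  1.56] [-0.15 -0.67 -0.05] [-0.334905   0.2477563 13.3054483]
```

```bash
python3 -m inch '[[0,0,-0.01,0],[0,0,-0.01,0],[0,0,0,0],[0,0,0,4],[0,0,0,8],[0,0,0,8],[0,0,0,8],[0,0,0,8],[0,0,0,8],[0,0,0,8],[0,0,0,7.5],[0,0,0,0]]'
python3 - <<'E'
from h import *
o=bot.get_obs();T=T_tool(o);print(o['q'].round(2),np.degrees(np.arctan2(T[1,0],T[0,0])),o['torque'].round(2),o['contact_force'])
shot("side","pics/s4.png")
E
```

```text
t: 15.95
eef_pos: [0.4323, -0.0326, 0.0466]
tool_rot: [-0.001, 0.605, 0.796, -0.001]
contact_force: [-0.1, 0.2, -3.0]
gripper_width: 0.454
grasp_force: 100.8
[-0.56  0.49  0.6   2.29 -0.58  0.51  0.78] 105.58661117840713 [0.28 0.02 0.06] [-0.13066708  0.23040069 -3.01573098]
```

View pics/s4.png

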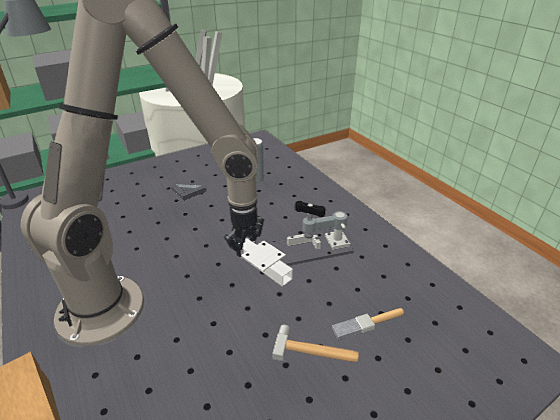

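The bracket is held level at (265,262), swung clear of the jig, open end towards the hammer. Now I'll lift it and carry it over.

```bash
python3 -m inch '[[0,0,-0.03,0],[0,0,-0.045,0],[0,0,-0.045,0],[0,0,-0.045,0],[0,0,-0.035,0],[0.0066,0.0255,0,0],[0.0066,0.0255,0,0],[0.0066,0.0255,0,0],[0.0066,0.0255,0,0],[0.0066,0.0255,0,0]]' - 110
python3 -m inch '[[0.0066,0.0255,0,0],[0.0066,0.0255,0,0],[0.0066,0.0255,0,0],[0.0066,0.0255,0,0],[0.0066,0.0255,0,0],[0,0,0,6],[0,0,0,8],[0,0,0,8],[0,0,0,8],[0,0,0,8],[0,0,0,8],[0,0,0,8]]'
python3 -m inch '[[0,0,0,8],[0,0,0,8],[0,0,0,8],[0,0,0,8],[0,0,0,8],[0,0,0,8],[0,0,0,8],[0,0,0,8],[0,0,0,2.5],[0,0,0,0]]'
python3 -c "
from h import *
o=bot.get_obs();T=T_tool(o);print(o['q'].round(2),np.degrees(np.arctan2(T[1,0],T[0,0])),o['torque'].round(2),o['contact_force'])"
```

```text
t: 17.0
eef_pos: [0.5473, 0.0338, 0.2463]
tool_rot: [-0.001, 0.603, 0.798, -0.0]
contact_force: [-0.4, 0.2, -1.6]
gripper_width: 0.455
grasp_force: 112.4
t: 18.2
eef_pos: [0.6605, 0.0993, 0.2461]
tool_rot: [-0.0, 0.901, 0.434, -0.001]
contact_force: [1.0, -0.1, -4.2]
gripper_width: 0.458
grasp_force: 112.3
t: 19.2
eef_pos: [0.6607, 0.0992, 0.2458]
tool_rot: [0.0, 0.992, -0.128, -0.001]
contact_force: [0.1, -0.1, -2.5]
gripper_width: 0.46
grasp_force: 112.4
[-0.98  0.86  1.31  1.62 -0.85  1.35 -1.37] -14.747609201574901 [-0.12 -0.21  0.02] [ 0.05829415 -0.1460186  -2.46593575]
```

```bash
python3 -m inch '[[0,0,0.03,0],[0,0,0.045,0],[0,0,0.045,0],[0,0,0.045,0],[0,0,0.03,0],[0,0,0.02,0],[0,0,0.01,0],[0,0,0.003,0],[0,0,0,0]]'
python3 -c "
from h import *
o=bot.get_obs();print(o['torque'].round(2),o['contact_force'],o['eef_pos'])"
```

```text
t: 20.1
eef_pos: [0.6619, 0.0992, 0.02]
tool_rot: [-0.0, 0.992, -0.129, 0.001]
contact_force: [0.2, -0.5, -3.6]
gripper_width: 0.457
grasp_force: 112.4
[-0.08 -0.2   0.01] [ 0.16799263 -0.47930662 -3.62189969] [0.6618587  0.09924623 0.02001875]
```

```bash
python3 -m inch '[[0,0,0.0015,0],[0,0,0.001,0],[0,0,0,0]]'; python3 -m inch '[[0,0,0,0],[0,0,0,0],[0,0,0,0],[0,0,0,0],[0,0,-0.03,0],[0,0,-0.045,0],[0,0,-0.045,0],[0,0,-0.045,0],[0,0,-0.035,0],[-0.03,0,0,0],[-0.04,0,0,0],[-0.04,0,0,0]]' 0.085
python3 -m inch '[[-0.04,0,0,0],[0,0,0,0]]'
python3 - <<'E'
from h import *
o=bot.get_obs();T=T_tool(o);print(o['q'].round(2),np.degrees(np.arctan2(T[1,0],T[0,0])))
c=shot("wrist","pics/w5.png")
for p in([.4,.1,.02],):print(T[:3,:3]@[0,0,1])
print("tcp->z.04",proj(c,[[*o["eef_pos"][:2],.040]]))
E
```

```text
t: 20.4
eef_pos: [0.6614, 0.0996, 0.0171]
tool_rot: [-0.0, 0.992, -0.129, 0.0]
contact_force: [-0.3, -0.0, -3.0]
gripper_width: 0.455
grasp_force: 112.4
t: 21.6
eef_pos: [0.5537, 0.1274, 0.2167]
tool_rot: [-0.0, 0.992, -0.13, 0.0]
contact_force: [0.3, 0.6, 0.8]
gripper_width: 0.997
grasp_force: 0.0
t: 21.8
eef_pos: [0.5114, 0.1397, 0.2155]
tool_rot: [-0.001, 0.992, -0.128, -0.003]
contact_force: [0.0, 0.6, -0.5]
gripper_width: 0.995
grasp_force: 0.0
[-1.32  0.72  1.42  1.98 -0.79  1.17 -1.41] -14.761696627251164
[-0.00480979  0.00263541 -0.99998496]
tcp->z.04 [[282.37602169 195.41031194]]
```

View pics/w5.png

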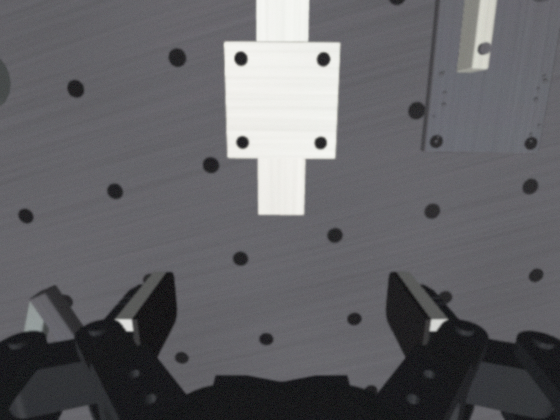

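The bracket lies flat: plate (224–339, 42–158), open end at row 214, columns 258–305, centred under the jaws. The jig fence shows at upper right (478, 0–70). I'll turn the tool half a turn first, because joint 3 is near its limit here.

```bash
python3 -m inch '[[0,0,0,-8.5],[0,0,0,-8.5],[0,0,0,-8.5],[0,0,0,-8.5],[0,0,0,-8.5],[0,0,0,-8.5],[0,0,0,-8.5],[0,0,0,-8.5],[0,0,0,-8.5],[0,0,0,-8.5],[0,0,0,-8.5]]' && python3 -m inch '[[0,0,0,-8.5],[0,0,0,-8.5],[0,0,0,-8.5],[0,0,0,-8.5],[0,0,0,-8.5],[0,0,0,-8.5],[0,0,0,-8.5],[0,0,0,-8.5],[0,0,0,-8.5],[0,0,0,-8.5],[0,0,0,-1.5],[0,0,0,0]]'
python3 - <<'E'
from h import *
o=bot.get_obs();T=T_tool(o);print(o['q'].round(2),T.round(4))
c=shot("wrist","pics/w6.png");g=c["color"].min(2)
m=np.zeros((420,560),np.uint8);m[100:300,215:350]=(g[100:300,215:350]>170)*255
ws=[(y,np.flatnonzero(m[y])) for y in range(100,300)];ws=[(y,x.min()-.5,x.max()+.5) for y,x in ws if len(x)>5]
print([(y,a,b) for y,a,b in ws][::8])
tb=np.array([w for w in ws if 30<w[2]-w[1]<60 and w[0]<260])
tb=tb[3:-8]
M=plane(c,np.c_[(tb[:,1]+tb[:,2])/2,tb[:,0]],.04);f=np.polyfit(M[:,0],M[:,1],1)
print("tube angle",np.degrees(np.arctan(f[0])),"end",plane(c,[((tb[0,1]+tb[0,2])/2,ws[0][0]-.5)],.04),"M",M[0],M[-1])
print(np.linalg.norm(plane(c,[[tb[5,1],tb[5,0]]],.04)-plane(c,[[tb[5,2],tb[5,0]]],.04)))
E
```

```text
t: 22.95
eef_pos: [0.5174, 0.1371, 0.217]
tool_rot: [0.0, 0.772, 0.635, 0.001]
contact_force: [1.2, 0.2, -0.7]
gripper_width: 0.996
grasp_force: 0.0
t: 24.15
eef_pos: [0.5169, 0.1371, 0.2167]
tool_rot: [0.0, 0.132, 0.991, 0.0]
contact_force: [-0.0, -0.7, -0.5]
gripper_width: 0.993
grasp_force: 0.0
[-0.88  0.32  0.63  1.95 -0.23  0.94  1.16] [[-9.654e-01  2.609e-01  6.000e-04  5.169e-01]
 [ 2.609e-01  9.654e-01  2.000e-04  1.371e-01]
 [-6.000e-04  4.000e-04 -1.000e+00  2.167e-01]
 [ 0.000e+00  0.000e+00  0.000e+00  1.000e+00]]
[(165, np.float64(265.5), np.float64(299.5)), (173, np.float64(258.5), np.float64(306.5)), (181, np.float64(259.5), np.float64(306.5)), (189, np.float64(259.5), np.float64(306.5)), (197, np.float64(259.5), np.float64(305.5)), (205, np.float64(259.5), np.float64(305.5)), (213, np.float64(259.5), np.float64(305.5)), (221, np.float64(259.5), np.float64(305.5)), (229, np.float64(232.5), np.float64(333.5)), (237, np.float64(231.5), np.float64(333.5)), (245, np.float64(232.5), np.float64(333.5)), (253, np.float64(232.5), np.float64(332.5)), (261, np.float64(232.5), np.float64(332.5)), (269, np.float64(233.5), np.float64(332.5)), (277, np.float64(233.5), np.float64(331.5)), (285, np.float64(233.5), np.float64(331.5)), (293, np.float64(234.5), np.float64(330.5))]
tube angle -15.447580270167167 end [[0.48951738 0.14686328 0.04      ]] M [0.49240149 0.14608418 0.04      ] [0.53614836 0.13426788 0.04      ]
0.041132830617596684
```

```bash
python3 -m inch '[[0.002,0.002,0.03,0.3],[0,0,0.045,0],[0,0,0.045,0],[0,0,0.035,0],[0,0,0.025,0],[0,0,0.0125,0],[0,0,0.005,0],[0,0,0,0],[0,0,0,0]]' && python3 -m inch '[[0,0,0,0],[0,0,0,0],[0,0,0,0],[0,0,0,0],[0,0,0,0],[0,0,0,0],[0,0,0,0]]' 0 110
python3 -c "
from h import *
o=bot.get_obs();T=T_tool(o);print(np.degrees(np.arctan2(T[1,0],T[0,0])),o['torque'].round(2),o['contact_force'],o['q'].round(2))"
```

```text
t: 25.1
eef_pos: [0.5157, 0.1406, 0.0201]
tool_rot: [0.001, 0.132, 0.991, 0.001]
contact_force: [-0.4, 0.3, -0.3]
gripper_width: 0.998
grasp_force: 0.0
t: 25.8
eef_pos: [0.5151, 0.1405, 0.0199]
tool_rot: [0.0, 0.132, 0.991, 0.0]
contact_force: [-1.1, -0.2, 8.1]
gripper_width: 0.455
grasp_force: 111.1
164.81834389697647 [-0.15  0.43 -0.06] [-1.07574571 -0.17036784  8.07912626] [-0.71  0.62  0.43  2.07 -0.48  0.55  1.36]
```

```bash
python3 -m inch '[[0,0,-0.02,0],[0,0,-0.029,0],[0.0185,0,0,0],[0.0185,-0.01,0,0],[0,-0.025,0,0],[0,-0.03,0,0],[0,-0.03,0,0],[0,-0.03,0,0],[0,-0.03,0,0],[0,-0.022,0,0],[0,-0.0125,0,0],[0,0,0,0]]'
python3 - <<'E'
from h import *
o=bot.get_obs();T=T_tool(o);print(np.degrees(np.arctan2(T[1,0],T[0,0])),o['torque'].round(2),o['contact_force'],o['q'].round(2))
H=np.array([.5510,-.0644]);u=np.array([.9646,-.2638]);v=np.array([.2638,.9646]);d=o["eef_pos"][:2]-H
print("tcp jig",d@u,d@v)
c=shot("wrist","pics/w7.png")
E
```

```text
t: 27.0
eef_pos: [0.4286, -0.0342, 0.068]
tool_rot: [-0.0, 0.133, 0.991, -0.0]
contact_force: [-0.1, 0.3, -2.5]
gripper_width: 0.452
grasp_force: 111.2
164.65983866856078 [0.12 0.25 0.01] [-0.12260738  0.32574662 -2.48141655] [-0.48  0.41  0.5   2.29 -0.39  0.52  1.63]
tcp jig -0.1260762789234665 -0.003176868165066384
```

View pics/w7.png

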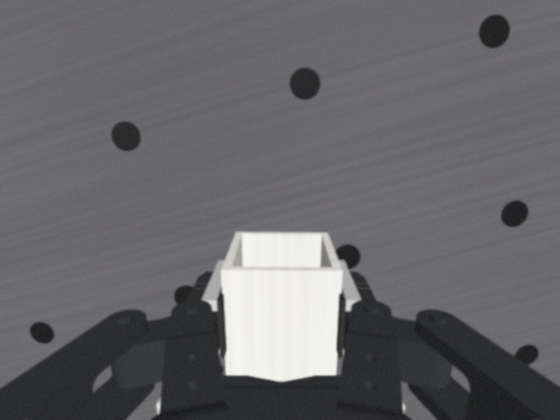

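The open end is squarely held, at (282,300). Lowering onto the jig plate next.

```bash
python3 -m inch '[[0,0.0012,0.012,0],[0,0,0.012,0],[0,0,0.008,0],[0,0,0.0025,0],[0,0,0,0]]'; python3 -m inch '[[-0.006,0,0,0],[-0.008,0,0,0],[-0.008,0,0,0],[-0.008,0,0,0],[0,0,0,0]]'
cat > st.py <<'E'
from h import *
o=bot.get_obs();T=T_tool(o);H=np.array([.5510,-.0644]);u=np.array([.9646,-.2638]);v=np.array([.2638,.9646]);d=o["eef_pos"][:2]-H
f=o["contact_force"];print("yaw",np.degrees(np.arctan2(T[1,0],T[0,0])).round(2),"jig",(d@u).round(4),(d@v).round(4),"z",o["eef_pos"][2].round(4),"F jig",(f[:2]@u).round(1),(f[:2]@v).round(1),f[2].round(1),"M",o["torque"].round(2))
E
python3 st.py
```

```text
t: 27.55
eef_pos: [0.4294, -0.0314, 0.0328]
tool_rot: [-0.001, 0.132, 0.991, -0.0]
contact_force: [1.0, 0.3, -2.9]
gripper_width: 0.453
grasp_force: 111.4
t: 28.05
eef_pos: [0.4607, -0.04, 0.0338]
tool_rot: [0.001, 0.132, 0.991, -0.0]
contact_force: [-0.8, -0.1, -2.9]
gripper_width: 0.454
grasp_force: 111.3
yaw 164.81 jig -0.0935 -0.0003 z 0.0338 F jig -0.7 -0.3 -2.9 M [ 0.08  0.2  -0.  ]
```

```bash
python3 -m inch '[[-0.005,0,0.0007,0],[-0.006,0,0,0],[-0.003,0,0,0],[0,0,0,0]]'; python3 st.py; python3 -m inch '[[-0.001,0,0.0003,0],[-0.001,0,0.0003,0],[-0.001,0,0,0],[0,0,0,0]]'; python3 st.py
```

```text
t: 28.45
eef_pos: [0.4728, -0.0434, 0.0328]
tool_rot: [0.0, 0.132, 0.991, -0.0]
contact_force: [0.1, -0.6, -2.3]
gripper_width: 0.453
grasp_force: 111.3
yaw 164.82 jig -0.0809 -0.0003 z 0.0328 F jig 0.3 -0.5 -2.3 M [ 0.08  0.27 -0.02]
t: 28.85
eef_pos: [0.4752, -0.044, 0.0322]
tool_rot: [0.0, 0.132, 0.991, 0.0]
contact_force: [-0.5, 0.6, -2.4]
gripper_width: 0.453
grasp_force: 111.3
yaw 164.83 jig -0.0785 -0.0003 z 0.0322 F jig -0.7 0.5 -2.4 M [0.06 0.1  0.  ]
```

Lower until it rests on the plate, then feel for the stop and the fence.

```bash
python3 -m inch '[[0,0,0.0005,0],[0,0,0.0005,0],[0,0,0,0],[-0.001,0,0,0],[-0.001,0,0,0],[-0.0005,0,0,0],[0,0,0,0]]'; python3 st.py; python3 -m inch '[[-0.0005,0,0,0],[-0.0005,0,0,0],[-0.0005,0,0,0],[0,0,0,0]]'; python3 st.py
```

```text
t: 29.55
eef_pos: [0.4752, -0.044, 0.0318]
tool_rot: [-0.002, 0.132, 0.991, 0.001]
contact_force: [-11.2, 2.7, 19.6]
gripper_width: 0.455
grasp_force: 114.1
yaw 164.83 jig -0.0785 -0.0003 z 0.0318 F jig -11.5 -0.4 19.6 M [0.29 1.79 0.01]
t: 29.95
eef_pos: [0.4751, -0.044, 0.0318]
tool_rot: [-0.004, 0.132, 0.991, 0.001]
contact_force: [-15.9, 5.8, 25.8]
gripper_width: 0.454
grasp_force: 114.9
yaw 164.83 jig -0.0785 -0.0004 z 0.0318 F jig -16.9 1.4 25.8 M [ 0.49  2.59 -0.01]
```

```bash
python3 -m inch '[[0,0,-0.0007,0],[0,0,-0.0007,0],[0,0,0,0]]'; python3 st.py; python3 -m inch '[[-0.0007,0,0,0],[-0.0007,0,0,0],[0,0,0,0]]'; python3 st.py
```

```text
t: 30.25
eef_pos: [0.4785, -0.0449, 0.0324]
tool_rot: [-0.001, 0.132, 0.991, 0.0]
contact_force: [-2.4, 1.2, -3.0]
gripper_width: 0.452
grasp_force: 111.3
yaw 164.84 jig -0.0751 -0.0004 z 0.0324 F jig -2.7 0.5 -3.0 M [0.14 0.51 0.01]
t: 30.55
eef_pos: [0.4785, -0.0451, 0.032]
tool_rot: [-0.002, 0.132, 0.991, 0.0]
contact_force: [-6.7, 2.0, 1.2]
gripper_width: 0.454
grasp_force: 111.8
yaw 164.86 jig -0.0751 -0.0005 z 0.032 F jig -7.0 0.2 1.2 M [0.33 1.04 0.09]
```

Now it's against the stop at about the expected position. Fence next.

```bash
python3 -m inch '[[0,0.0005,0,0],[0,0.0005,0,0],[0,0.0005,0,0],[0,0,0,0]]'; python3 st.py
```

```text
t: 30.95
eef_pos: [0.4785, -0.0444, 0.032]
tool_rot: [-0.002, 0.133, 0.991, -0.0]
contact_force: [-7.5, -0.4, 0.7]
gripper_width: 0.45
grasp_force: 111.8
yaw 164.74 jig -0.0752 0.0002 z 0.032 F jig -7.1 -2.3 0.7 M [-0.06  1.1  -0.25]
```

```bash
python3 -m inch '[[0,0.0005,0,0],[0,0.0005,0,0],[0,0,0,0]]'; python3 st.py; python3 -m inch '[[0,0,0.0003,0],[-0.0003,0,0.0003,0],[0,0,0,0]]'; python3 st.py
```

```text
t: 31.25
eef_pos: [0.4786, -0.044, 0.032]
tool_rot: [-0.002, 0.133, 0.991, -0.0]
contact_force: [-8.0, -1.8, 0.9]
gripper_width: 0.453
grasp_force: 111.9
yaw 164.66 jig -0.0752 0.0006 z 0.032 F jig -7.3 -3.8 0.9 M [-0.38  1.22 -0.5 ]
t: 31.55
eef_pos: [0.4786, -0.044, 0.0318]
tool_rot: [-0.002, 0.134, 0.991, -0.0]
contact_force: [-10.8, -1.3, 9.8]
gripper_width: 0.452
grasp_force: 113.4
yaw 164.65 jig -0.0752 0.0006 z 0.0318 F jig -10.1 -4.1 9.8 M [-0.21  1.76 -0.45]
```

```bash
python3 -m inch '[[0,0,0,0],[0,0,0,0],[0,0,0,0],[0,0,0,0],[0,0,0,0],[0,0,-0.02,0],[0,0,-0.04,0],[0,0,-0.04,0],[0,0,-0.04,0],[0,0,-0.04,0],[0,0,0,0],[0,0,0,0]]' 0.085
python3 - <<'E'
from h import *
c=shot("wrist");g=c["color"].min(2);cv2.imwrite("pics/w8.png",c["color"][:,:,::-1])
H=np.array([.5510,-.0644]);u=np.array([.9646,-.2638]);v=np.array([.2638,.9646])
J=lambda p,z:[((q[:2]-H)@u*1e3,(q[:2]-H)@v*1e3) for q in plane(c,p,z)]
m=np.zeros((420,560),np.uint8);m[100:330,200:360]=(g[100:330,200:360]>170)*255
for y in range(100,330,8):
    x=np.flatnonzero(m[y])
    if len(x)>5:
        z=.052 if len(x)<65 else .058
        print(y,x.min(),x.max(),np.round(J([[x.min()-.5,y],[x.max()+.5,y]],z),1).tolist())
E
```

```text
t: 32.75
eef_pos: [0.4817, -0.0427, 0.2127]
tool_rot: [0.001, 0.132, 0.991, 0.001]
contact_force: [-0.6, 0.9, -0.0]
gripper_width: 0.991
grasp_force: 0.0
172 256 301 [[-97.3, -17.0], [-97.4, 20.3]]
180 254 303 [[-90.8, -18.7], [-90.8, 22.1]]
188 254 303 [[-84.1, -18.8], [-84.2, 22.2]]
196 254 302 [[-77.4, -19.0], [-77.5, 21.5]]
204 254 302 [[-70.6, -19.1], [-70.7, 21.6]]
212 254 302 [[-63.7, -19.2], [-63.8, 21.7]]
220 254 302 [[-56.8, -19.4], [-56.8, 21.9]]
228 254 301 [[-49.7, -19.5], [-49.7, 21.1]]
236 225 331 [[-44.6, -43.4], [-44.7, 46.0]]
244 225 331 [[-37.5, -43.7], [-37.6, 46.3]]
252 225 330 [[-30.3, -44.0], [-30.4, 45.7]]
260 225 330 [[-23.0, -44.3], [-23.1, 46.0]]
268 226 329 [[-15.6, -43.8], [-15.7, 45.4]]
276 226 329 [[-8.1, -44.1], [-8.2, 45.7]]
284 226 328 [[-0.5, -44.4], [-0.6, 45.2]]
292 227 328 [[7.2, -43.8], [7.2, 45.5]]
300 227 328 [[15.0, -44.2], [15.0, 45.8]]
308 227 327 [[23.0, -44.5], [22.9, 45.2]]
316 228 327 [[31.0, -44.0], [31.0, 45.5]]
324 228 326 [[39.2, -44.3], [39.2, 45.0]]
```

View pics/w8.png

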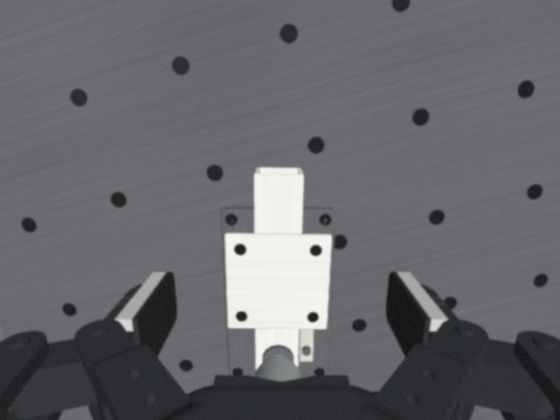

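Tube (254–303, 172–230) and plate lie square on the jig, with the fence sliver at (306,345) right beside the tube. I'll go to the pose of the w3 picture, taken with the bracket home, and compare numerically.

```bash
python3 -m inch '[[0.0044,-0.0042,-0.024,-0.2],[0,0,0,0],[0,0,0,0]]'
python3 - <<'E'
from h import *
a=cv2.imread("pics/w3.png");shot("wrist","pics/w9.png");b=cv2.imread("pics/w9.png")
A=cv2.cvtColor(a,6).astype(np.float32);B=cv2.cvtColor(b,6).astype(np.float32)
def pc(x,y,w,h): 
    s,r=cv2.phaseCorrelate(A[y:y+h,x:x+w],B[y:y+h,x:x+w],cv2.createHanningWindow((w,h),cv2.CV_32F));return np.round(s,2),round(r,2)
print("bench",pc(300,20,240,180),pc(30,60,200,100),"plate corners",pc(222,200,34,34),pc(309,200,34,34))
print("bracket",pc(225,160,120,100),pc(240,155,80,70),"screw holes",pc(232,230,30,30),pc(305,230,30,30),pc(300,295,30,25),pc(235,295,30,25))
for n,I in(("w3",A),("w9",B)):
    print(n,"row335..345 cols 255-320",I[335:346,290:322].mean(0).astype(int).tolist())
    print("row col283",I[160:180,283].astype(int).tolist(), "row200",I[195:215,255:265].mean(0).astype(int).tolist(),I[195:215,300:311].mean(0).astype(int).tolist())
E
```

```text
t: 33.1
eef_pos: [0.4754, -0.0459, 0.235]
tool_rot: [-0.001, 0.13, 0.991, -0.0]
contact_force: [0.2, 0.0, -0.4]
gripper_width: 0.995
grasp_force: 0.0
bench (array([1.29, 1.05]), 1.15) (array([0.31, 1.47]), 1.13) plate corners (array([1.04, 1.02]), 1.06) (array([0.84, 1.12]), 1.15)
bracket (array([0.28, 0.31]), 0.71) (array([0.04, 0.01]), 0.95) screw holes (array([0.75, 1.37]), 1.17) (array([1.26, 2.68]), 0.89) (array([0.46, 2.16]), 0.82) (array([0.61, 1.87]), 0.6)
w3 row335..345 cols 255-320 [129, 136, 144, 154, 173, 198, 224, 238, 241, 239, 234, 222, 208, 192, 169, 144, 130, 124, 123, 127, 139, 164, 192, 195, 164, 125, 109, 105, 105, 106, 107, 106]
row col283 [0, 3, 6, 10, 13, 18, 27, 42, 54, 61, 66, 71, 79, 88, 96, 107, 116, 125, 131, 138] row200 [73, 74, 77, 82, 105, 149, 182, 195, 200, 204] [166, 163, 161, 156, 143, 112, 81, 67, 64, 63, 61]
w9 row335..345 cols 255-320 [146, 153, 160, 169, 182, 200, 221, 236, 241, 242, 236, 213, 183, 184, 185, 169, 147, 136, 132, 132, 135, 143, 163, 188, 193, 166, 129, 110, 106, 104, 106, 107]
row col283 [0, 3, 6, 10, 14, 17, 20, 23, 27, 37, 56, 76, 88, 96, 103, 109, 114, 122, 130, 137] row200 [73, 74, 76, 78, 82, 95, 129, 172, 192, 200] [164, 162, 160, 158, 155, 148, 127, 92, 69, 63, 61]
```

```bash
python3 -m inch '[[0,0,-0.03,0],[0,0,0,0],[0,0,0,0]]'; python3 -c "
from station import bot
print(bot.hand_in())"
```

```text
t: 33.45
eef_pos: [0.4758, -0.0457, 0.2653]
tool_rot: [-0.0, 0.13, 0.992, -0.0]
contact_force: [-0.5, -0.0, 0.6]
gripper_width: 0.992
grasp_force: 0.0
the job is handed in; nothing more can be done
None
```

The job is handed in at about 33 s: the screw is broken loose and backed off about 182°, and the bracket is turned end for end with its capped end under the slack pad, flat on the jig, against the end stop and along the fence; the bench tools were not touched.

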